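# Free the broken heel from the twin heel press

## Robot

A 6-joint arm with a two-finger parallel gripper is mounted at the origin on the work surface. World frame = base frame: x ahead of the robot, y to its left, z up, the work surface at z = 0. Lengths are in m, angles in degrees, forces in N, time in s.
With the tool pointing down it reaches from about 0.4 to 0.825 m from the base axis. Payload 7 kg.
Tool frame: the origin (TCP) lies between the finger pads, 19 mm behind the fingertips; this is the grasp point; z points along the fingers, y is the line along which they close (so a half turn about z gives the same grasp; the last joint's range is limited). The gripper opens to 88 mm and grips with 3 to 60 N. Pads are 19 mm wide; open, the fingers measure 130 mm over their backs; the gripper's body (78 mm by 193 mm) begins 47 mm behind the grasp point.
Start: joints at [16.507, 20.546, 0.682, 0, -70.136, -16.507], TCP at [0.675, -0, 0.245] pointing down, gripper open.
Joint ranges: [-176.03, 176.03], [-82.01, 121.73], [-58.28, 71.71], [-173.87, 95.51], [-174.79, -0.11], [-173.66, 173.66]. Speed limits (degrees/s): [136.94, 136.94, 172.46, 180, 180, 180].

## Interface

Orientations are given as [roll, pitch, yaw] about the fixed x, y, z axes, in that order (R = Rz(yaw) Ry(pitch) Rx(roll)).
In Python, from plant import get_state, capture, close_job gives the robot as it stands.
- The arm moves only by the tool apply_moves, never from a script. Its argument "targets" is a list of rows, each a list of 7 numbers: the opening, from 0 (shut) to 1 (fully open), then the shift along the tool's x, y, z normalised to -1 to 1, where 1 is 1000 mm, then the turn, a rotation vector about the tool's x, y, z normalised to -1 to 1, where 1 is 90 degrees. In form: [[claw, tx, ty, tz, ax, ay, az], ...]. A call has 1 to 20 rows; each row shifts and turns the commanded pose from where the row before left it, along the tool's axes as they then stand; what a row does not reach is not made up. A row lasts 1/12 s, in which the tool goes at most 41.7 mm and 7.16 degrees, less where a joint would pass 70% of its speed; a pose out of reach is approached as far as the arm can. A call with a number of a shift or a turn outside -1 to 1 is refused whole. A call with a gripper value outside its range is refused whole. The fingers move at their own pace and stop on an object; "newtons" is the grip in N (left out, the last holds). Time passes only in rows, so rows that do not move let the fingers close. It gives the time, the measured TCP pose, the force, the opening and the grip force at its end, in the units of the state.
- get_state(): the state, without advancing time (a new reading comes with each control period).
- capture(name): name is "scene" or "side" or "wrist"; returns a dict with "frame" (420x560x3 uint8, red, green, blue), "range_z" (420x560 float32, m along the optical axis (not along the pixel's ray), 0 where there is no reading), "camera_matrix" (3x3 intrinsics, pixels), "k1" (the pictures are not rectified: a ray, as slopes to the right and down, at radius r is drawn at 1 + k1 r^2 times it, then the intrinsics apply), "T" (4x4, takes a point from camera to world coordinates). Camera axes: x right, y down, z forward; pixel columns grow to the right and rows downward; lengths in m; the calibration is good to about 2 mm. A picture is of the moment at which its call begins.
- close_job(): hands the job in; it is judged then, once.
The state is a dict: "time_s": time; "joints": joint angles; "qd": joint speeds; "joint_torque": joint torques, N m; "tcp_pos": TCP position; "eef_rot": TCP orientation; "contact_force": force on the tool from outside, world axes, zero at the start; "moment": the same for the moment, N m; "gripper_width": finger opening in m; "gripper_force": force on a finger pad.
Only numpy, scipy, OpenCV 4.12 (cv2) and the standard library are available. Lean on these libraries where they do the work, as an engineer would, in place of code of your own. Each camera call takes 0.05 s, during which the arm holds its last target. There are 200 camera calls.

## Task

One of the two boot heels in the twin heel press is broken: its back end is snapped off ragged and the rubber top lift is missing from its back half. Loosen the wing nut over that heel (one of the two screws has a reverse thread and nothing shows which, so feel which way it gives), open the foot well clear, draw the broken heel out and drop it into the plywood scrap box. Leave the sound heel tightly clamped and do not disturb the oil can, hammer and glue jar.

Things in the scene. Friction and masses are not known exactly. Their poses are not given: they have to be found in the camera images.
- press: Twin heel press fixed to the bench, green, two identical stations side by side. Origin: underside, midway between stations; x points away from its open front, y along the row, z up. Base plate 145 x 300 x 12 (x -70 to 75). Screw axes at x 0, y -95 and +95. Each station: steel anvil 36 wide, x -45 to 20, top 32 above the bench, on which a heel lies, its back end sticking out of the front.
- heel_broken: Broken boot heel: brown block 54 wide (y), 16 high; black rubber lift (total height 24) only on x -22 to 12. Origin: underside, below the 12 square recess in the lift, at the start on the screw axis; x points into the press, z up. Front face at x 12; ragged back end slants from x -56 (-y side) to -68 (+y side), sticking out to be gripped by its flat sides, e.g. at x -42. 0.12 kg (varies).
- heel_sound: Sound boot heel: same block, 54 wide, 24 high all along, rubber lift complete, back end a half-round of radius 27 reaching x -68. Origin and axes as for the broken heel. Either heel may be in either station.
- nut_1_grip (a point): Steel wing nut over a station; turns about the vertical, does not rise. Its two wings form a bar 44 long, 10 thick, 24 high (89 to 113 above the bench); below is a flange of 24 dia., top at 88. This point: on the axis, 105 above the bench; x along the wings, z up: fingers close along y. The screw end, 8 dia., sticks out on top, to 116 (open: 125). Hold the TCP 4 above this point.
- nut_2_grip (a point): The other wing nut, alike (nut_1 and nut_2 may be in either station). One of the two has an ordinary thread, the other a reverse thread; nothing shows which. Both start fully tight: tightening stops dead, loosening takes about 0.12 N m and stays where left, and raises the foot 20 mm per turn, for at most 2.9 rad. 5 mm takes 1.6 rad, more than one wrist twist: let go and regrasp.
- yoke_1 (a point): A station's arm (yoke), which carries the screw: this point is on the screw axis at the middle of the arm's underside, 72 above the bench; x as for the press. The arm is 13 thick (top 85 above the bench), 34 wide, x -16 to 50, on a column at x 24 to 50, 44 wide. A heel leaves by sliding 35 or more toward -x, then up; the wings sweep 24 round the axis, so tilt the gripper back from them.
- yoke_2 (a point): The other station's arm, alike. Yoke numbers are not tied to nut numbers: yoke_1 is at the press's y -95, yoke_2 at +95.
- foot_1 (a joint): Height of the foot (20 dia.) under wing nut nut_1_grip, m: 0 = down and tight (start), 0.009 = fully open. Its 7 dia. pin stands 4 mm deep in the heel's recess when down: the heel is free to slide out from about 0.005.
- foot_2 (a joint): Height of the foot (20 dia.) under wing nut nut_2_grip, m: 0 = down and tight (start), 0.009 = fully open. Its 7 dia. pin stands 4 mm deep in the heel's recess when down: the heel is free to slide out from about 0.005.
- scrap_box: open plywood box, 180 (x) x 200 (y) x 70 high, walls 8, fixed to the bench. Origin: centre of its underside.
- oil_can: red oil can, 64 dia., 130 high with a bent spout; bystander. Origin: underside centre.
- hammer: hammer lying on the bench behind the press; bystander. Origin: under its middle.
- glue_jar: amber glass jar with black cap, 70 dia., 85 high; bystander. Origin: underside centre.
Not all that is in view belongs to the job. Leave any red look-alike of the heel_broken alone. Leave any orange or purple look-alike of the heel_sound alone.

How it is judged (in metres and radians):
On the way, in this order (a step that is already met when the one before it is completed fails the run):
1. the foot over the broken heel is opened clear, by 5 mm or more, with the heel still in its station (((horizontal distance between heel_broken and nut_1_grip below 0.03 m and value of joint foot_1 above 0.005 m) or (horizontal distance between heel_broken and nut_2_grip below 0.03 m and value of joint foot_2 above 0.005 m))), for 0.1 s.
2. the broken heel is in the scrap box (x of heel_broken in the frame of scrap_box between -0.085 and 0.085 m and y of heel_broken in the frame of scrap_box between -0.095 and 0.095 m and z of heel_broken in the frame of scrap_box between -0.01 and 0.065 m), for 0.2 s.
At the end, for the whole second after the job is handed in: The broken heel lies at rest inside the scrap box (its origin within the walls and less than 65 mm above the bench); the sound heel is within 12 mm of where it was, its foot raised by less than 2 mm (all of step 2 and linear speed of heel_broken below 0.02 m/s and distance of heel_sound from where it was at the start of the episode below 0.012 m and ((horizontal distance between heel_sound and nut_1_grip below 0.03 m and value of joint foot_1 below 0.002 m) or (horizontal distance between heel_sound and nut_2_grip below 0.03 m and value of joint foot_2 below 0.002 m))); the robot touches nothing.
It fails at once if the sound heel's foot is raised by more than 4 mm ((horizontal distance between heel_sound and nut_1_grip below 0.03 m and value of joint foot_1 above 0.004 m) or (horizontal distance between heel_sound and nut_2_grip below 0.03 m and value of joint foot_2 above 0.004 m)).
It fails at once if the oil can, hammer or glue jar is moved by more than 40 mm (distance of any of oil_can, hammer, glue_jar from where it was at the start of the episode above 0.04 m).
It also fails if it takes over 64 s, if anything falls off the work surface, if the arm or the gripper's body presses on something with over 40 N, if the wrist force passes 120 N, or if a joint passes its speed limit or range.

## Working session

There is one attempt and no reset: what is moved stays moved. The work goes in short steps, Python scripts to look and compute and a tool call to move; the robot and the scene stay as the last step left them, time stands still between calls to the robot, and variables do not carry over. Pictures are saved under pics/ and viewed, at most 10 in all, crops included, and the job is handed in when it is done.

Besides the shell and the picture viewer there is one more tool, called after ">>>" as name(argument=value, ...), one argument or row to a line, values as JSON. apply_moves: Moves the arm, as the interface text tells. Scaled input: -1 to 1 covers 1000 mm each way for a shift and 90 degrees each way for a turn. Its arguments: {"type":"object","properties":{"targets":{"type":"array","items":{"type":"array","items":{"type":"number"}}},"newtons":{"type":"number"}},"required":["targets"]}

```bash
mkdir -p pics; cat > h.py <<'E'
import numpy as np,cv2,pickle
from plant import get_state,capture,close_job
def grab(n,tag):
    d=capture(n); pickle.dump(d,open(f'pics/{tag}.pkl','wb')); cv2.imwrite(f'pics/{tag}.png',d['frame'][:,:,::-1]); return d
def load(tag): return pickle.load(open(f'pics/{tag}.pkl','rb'))
def ray(d,u,v):
    K=np.array(d['camera_matrix']);k=d['k1']
    p=cv2.undistortPoints(np.array([[[u,v]]],float),K,np.array([k,0,0,0.]))[0,0]
    T=np.array(d['T']); return T[:3,3],T[:3,:3]@np.array([p[0],p[1],1])
def onz(d,u,v,z):
    o,r=ray(d,u,v); return o+r*(z-o[2])/r[2]
def dep(d,u,v):
    o,r=ray(d,u,v); return o+r*d['range_z'][int(v),int(u)]
def tri(a,b):
    (o1,r1),(o2,r2)=a,b
    A=np.stack([r1,-r2],1);s=np.linalg.lstsq(A,o2-o1,rcond=None)[0]
    p,q=o1+r1*s[0],o2+r2*s[1]; return (p+q)/2,np.linalg.norm(p-q)
def cloud(d):
    K=np.array(d['camera_matrix']);h,w=d['range_z'].shape
    g=np.stack(np.meshgrid(np.arange(w),np.arange(h)),-1).reshape(-1,1,2).astype(float)
    p=cv2.undistortPoints(g,K,np.array([d['k1'],0,0,0.]))[:,0]
    z=d['range_z'].reshape(-1,1);T=np.array(d['T'])
    P=np.hstack([p*z,z])@T[:3,:3].T+T[:3,3]; P[z[:,0]==0]=np.nan
    return P.reshape(h,w,3)
E
python3 - <<'E'
from h import *
for n in('scene','side','wrist'):
    d=grab(n,n+'0'); print(n,np.round(d['T'],3).tolist(),np.round(d['camera_matrix'],1).tolist(),d['k1'])
a,b=[load(x)['frame'] for x in('scene0','side0')]
cv2.imwrite('pics/w.png',load('wrist0')['frame'][:,:,::-1])
print(get_state())
E
```

```text
scene [[0.515, 0.672, -0.532, 1.155], [0.857, -0.397, 0.328, -0.401], [0.009, -0.624, -0.781, 0.898], [0.0, 0.0, 0.0, 1.0]] [[449.8, 0.0, 277.8], [0.0, 449.8, 206.8], [0.0, 0.0, 1.0]] 0.050208333803873434
side [[0.911, -0.203, 0.359, 0.232], [-0.412, -0.467, 0.783, -0.851], [0.009, -0.861, -0.509, 0.592], [0.0, 0.0, 0.0, 1.0]] [[401.1, 0.0, 277.3], [0.0, 401.1, 207.7], [0.0, 0.0, 1.0]] -0.07353424326840124
wrist [[-1.0, -0.0, -0.002, 0.675], [-0.001, 0.952, 0.305, -0.083], [0.002, 0.305, -0.952, 0.384], [0.0, 0.0, 0.0, 1.0]] [[376.9, 0.0, 281.3], [0.0, 376.9, 209.0], [0.0, 0.0, 1.0]] -0.024046827758063185
{'time_s': 0.15, 'joints': array([ 1.65065511e+01,  2.05828689e+01,  6.46275299e-01, -1.27680076e-02,
       -7.01347285e+01, -1.65075558e+01]), 'qd': array([ 0.05680681, -0.06978433,  0.08614068,  0.07209099,  0.02249049,
       -0.0137009 ]), 'joint_torque': array([ 1.39394037e-04, -5.83274567e+01,  2.93289685e+01,  7.00122759e+00,
        8.75052094e-03, -9.76538854e-05]), 'tcp_pos': array([ 6.74669626e-01, -3.56854892e-05,  2.44637446e-01]), 'eef_rot': array([ 1.79928207e+02, -8.75762937e-03, -9.00053453e+01]), 'contact_force': array([ 0.47212322, -0.71402902,  0.07520264]), 'moment': array([-0.00792892,  0.0362877 ,  0.01306706]), 'gripper_force': 0.0, 'gripper_width': 0.08803754653785631}
```

View pics/scene0.png

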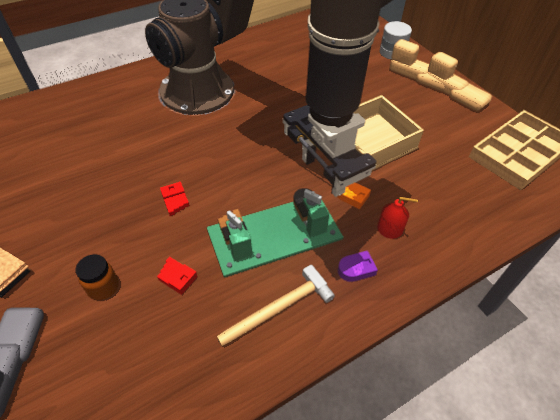

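View pics/side0.png

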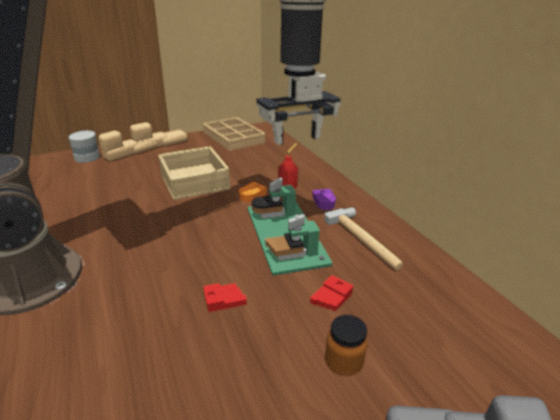

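View pics/wrist0.png

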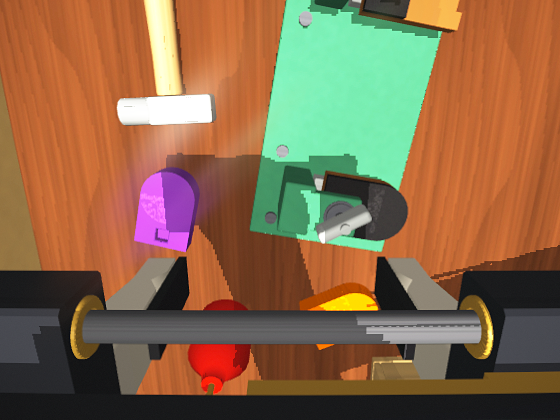

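Pictures show the press (green; scene 275,235, side 288,235). Candidates for the broken heel:
- Brown block with half lift in the press: scene 232,225, side 287,247. **Chosen**: ragged brown end, lift only at the inner half.
- Sound heel, full black lift: scene 305,205, side 268,207.
- Red look-alikes: scene 175,197 and 178,275.
- Orange at scene 355,193 and purple at scene 358,266.

The scrap box is the plywood one at scene 380,130, not the divided tray. Next I measure.

```bash
python3 - <<'E'
from h import *
for t in('scene0','side0','wrist0'):
    d=load(t);P=cloud(d);f=d['frame'];hsv=cv2.cvtColor(f,cv2.COLOR_RGB2HSV)
    g=(hsv[...,0]>65)&(hsv[...,0]<90)&(hsv[...,1]>100)
    z=P[...,2]
    b=g&(abs(z-.012)<.005)
    r=cv2.minAreaRect(P[b][:,:2].astype(np.float32)*1000)
    print(t,'base rect',r,'z',np.median(P[b][:,2]))
    a=g&(abs(z-.085)<.006)   # yoke tops
    n=(z>.098)&(z<.125)&(np.linalg.norm(P[...,:2]-np.array(r[0])/1000,axis=-1)<.2)
    for nm,m in(('yoke',a),('nut',n)):
        k,L,s,c=cv2.connectedComponentsWithStats(m.astype(np.uint8))
        for i in range(1,k):
            if s[i,4]>25:
                q=P[L==i]; rr=cv2.minAreaRect(q[:,:2].astype(np.float32)*1000)
                print(nm,s[i].tolist(),np.round(np.median(q,0),4),np.round(rr[0],1),np.round(rr[1],1),round(rr[2],1),'zmax',np.percentile(q[:,2],95).round(4))
# box
for t in('scene0','side0'):
    d=load(t);P=cloud(d);hsv=cv2.cvtColor(d['frame'],cv2.COLOR_RGB2HSV)
    m=(abs(P[...,2]-.07)<.006)&(hsv[...,0]<35)
    k,L,s,c=cv2.connectedComponentsWithStats(m.astype(np.uint8))
    for i in range(1,k):
        if s[i,4]>100:
            q=P[L==i];print('box?',t,s[i].tolist(),cv2.minAreaRect(q[:,:2].astype(np.float32)*1000))
d=load('scene0');im=d['frame'][170:280,195:355];im2=load('side0')['frame'][180:280,235:345]
cv2.imwrite('pics/crop.png',np.hstack([cv2.resize(im,(440,400),interpolation=2),cv2.resize(im2,(340,400),interpolation=2)])[:,:,::-1])
E
```

```text
scene0 base rect ((613.28662109375, -76.18515014648438), (297.7235107421875, 144.933837890625), 79.91008758544922) z 0.011359099942637285
yoke [304, 199, 25, 22, 240] [0.659  0.0098 0.0841] [647.6  16.2] [44.  60.7] 73.4 zmax 0.0862
yoke [228, 225, 23, 20, 276] [ 0.6265 -0.1764  0.0842] [ 619.6 -172.6] [44.  48.6] 77.7 zmax 0.087
nut [304, 189, 18, 13, 126] [0.6278 0.0166 0.1098] [626.3  17.5] [42.8 11.6] 26.7 zmax 0.1142
nut [226, 210, 16, 17, 118] [ 0.5965 -0.1701  0.1107] [ 593.3 -169.5] [43.6 10.7] 13.3 zmax 0.1149
side0 base rect ((604.9628295898438, -89.31047058105469), (275.8346252441406, 137.01071166992188), 79.6702880859375) z 0.011094108850989937
yoke [282, 187, 12, 8, 37] [ 0.6563 -0.0017  0.0833] [651.5   6.3] [31.2 29.1] 80.5 zmax 0.0855
nut [270, 178, 12, 11, 81] [0.6225 0.0124 0.1075] [623.7  16.3] [44.8 11.9] 23.3 zmax 0.1137
nut [288, 214, 17, 13, 130] [ 0.5905 -0.1717  0.1081] [ 591.7 -169.7] [42.6 12.4] 11.9 zmax 0.1141
wrist0 base rect ((617.978759765625, -41.06950378417969), (231.24610900878906, 144.30531311035156), 80.15384674072266) z 0.012255015528220337
yoke 
[... 936 characters left out ...]
, 61.45862579345703)
box? side0 [322, 85, 238, 115, 814] ((1359.870361328125, 366.0308837890625), (1358.707763671875, 17.514860153198242), 89.96487426757812)
box? side0 [34, 91, 131, 19, 330] ((245.6251220703125, 1221.6981201171875), (605.0870971679688, 33.887168884277344), 0.6615819931030273)
box? side0 [159, 146, 70, 35, 398] ((470.9444885253906, 326.8558349609375), (206.62445068359375, 180.10964965820312), 89.62609100341797)
box? side0 [0, 245, 55, 35, 316] ((31.02739715576172, -48.42950439453125), (123.59711456298828, 40.95138931274414), 32.75559616088867)
box? side0 [330, 333, 36, 17, 121] ((524.8173828125, -490.4416809082031), (21.884815216064453, 58.30079650878906), 50.20208740234375)
```

View pics/crop.png

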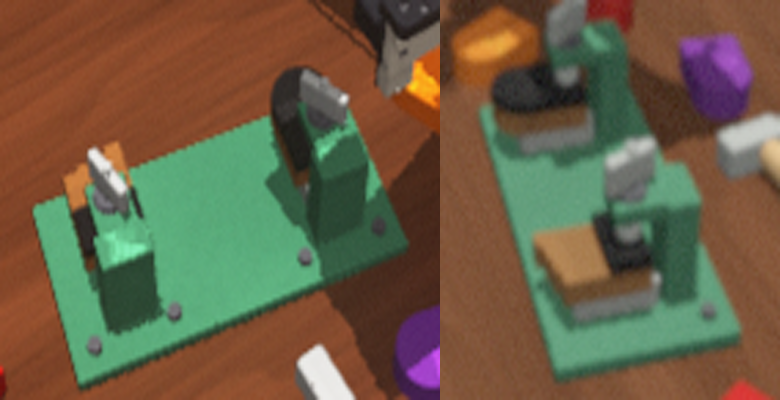

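The crop confirms the choice: in the near station (crop left 95,190, crop right 590,255) the block has a bare brown ragged back and a lift only under the foot. The other heel is fully black and rounded.

Measurements agree with the text: nuts 190 mm apart, tops at about 0.114, press yaw about -10°. Broken station axis is at about (0.592, -0.170), with wings at about 12.5°. I move above that nut and turn to its wings.

>>> apply_moves(
  targets=[
    [1, 0.034, 0.0165, 0.009, 0, 0, 0],
    [1, 0.034, 0.0165, 0.009, 0, 0, 0],
    [1, 0.034, 0.0165, 0.009, 0, 0, 0],
    [1, 0.034, 0.0165, 0.009, 0, 0, 0],
    [1, 0.034, 0.0165, 0.009, 0, 0, 0],
    [1, 0, 0, 0, 0, 0, 0.0783],
    [1, 0, 0, 0, 0, 0, 0.0783],
    [1, 0, 0, 0, 0, 0, 0.0783],
    [1, 0, 0, 0, 0, 0, 0.0783],
    [1, 0, 0, 0, 0, 0, 0.0783],
    [1, 0, 0, 0, 0, 0, 0.0783],
    [1, 0, 0, 0, 0, 0, 0.0783],
    [1, 0, 0, 0, 0, 0, 0.0783],
    [1, 0, 0, 0, 0, 0, 0.0783],
    [1, 0, 0, 0, 0, 0, 0.0783],
    [1, 0, 0, 0, 0, 0, 0.0783],
    [1, 0, 0, 0, 0, 0, 0],
    [1, 0, 0, 0, 0, 0, 0],
  ],
  newtons=25,
)

```text
time_s: 1.65
tcp_pos: [0.5923, -0.17, 0.2002]
eef_rot: [180.0, -0.0, -167.3]
contact_force: [0.5, -0.8, -0.5]
gripper_width: 0.0874
gripper_force: 0.0
```

```bash
cat >> h.py <<'E'
from scipy.spatial.transform import Rotation as Ro
def to(p,rpy,R0=None):
    "tool-frame shift & rotvec(deg) from the present pose to p,rpy"
    s=get_state();R=Ro.from_euler('xyz',s['eef_rot'],degrees=True);D=Ro.from_euler('xyz',rpy,degrees=True)
    print('shift mm',np.round(R.inv().apply(np.array(p)-s['tcp_pos'])*1000,1),'turn deg',np.round(np.degrees((R.inv()*D).as_rotvec()),1))
E
python3 - <<'E'
from h import *
s=get_state();print(s['tcp_pos'],s['eef_rot'],s['joints'],s['time_s'])
d=grab('wrist','w1');P=cloud(d);z=P[...,2];hsv=cv2.cvtColor(d['frame'],cv2.COLOR_RGB2HSV)
n=(z>.1)&(z<.125)&(np.linalg.norm(P[...,:2]-[.5925,-.17],axis=-1)<.04)
q=P[n];print('nut',n.sum(),cv2.minAreaRect(q[:,:2].astype(np.float32)*1000),np.percentile(q[:,2],[5,50,95]))
# two-view check of nut centre from mask centroids
c=[]
for t,dd in(('scene0',load('scene0')),('w1',d)):
    PP=cloud(dd);m=(PP[...,2]>.1)&(PP[...,2]<.125)&(np.linalg.norm(PP[...,:2]-[.5925,-.17],axis=-1)<.04)
    v,u=np.nonzero(m);c.append(ray(dd,u.mean(),v.mean()))
print('tri nut',tri(*c))
br=(hsv[...,0]>5)&(hsv[...,0]<25)&(abs(z-.048)<.007)&(np.linalg.norm(P[...,:2]-[.55,-.16],axis=-1)<.06)
q=P[br];print('brown',br.sum(),cv2.minAreaRect(q[:,:2].astype(np.float32)*1000),np.percentile(q[:,2],[5,50,95]))
for t in('scene0',):
    d=load(t);P=cloud(d);h=cv2.cvtColor(d['frame'],cv2.COLOR_RGB2HSV)
    m=((h[...,0]<5)|(h[...,0]>175))&(h[...,1]>200)&(h[...,2]>120)
    k,L,s,c=cv2.connectedComponentsWithStats(m.astype(np.uint8))
    for i in range(1,k):
        if s[i,4]>60: print('red',c[i],np.nanmedian(P[L==i],0))
E
```

```text
[ 0.5923298  -0.17002169  0.20016109] [ 1.79992752e+02 -2.19280980e-02 -1.67298546e+02] [ 2.11642757e+00  1.69156079e+01 -1.07087889e+01 -3.49403574e-03
 -6.23984896e+01 -7.94133557e+01] 1.65
nut 1016 ((593.0037841796875, -167.15667724609375), (43.48667907714844, 9.792069435119629), 12.579079627990723) [0.10852148 0.11280388 0.11633433]
tri nut (array([ 0.59265369, -0.16789609,  0.10555854]), np.float64(0.0012677598615503844))
brown 3666 ((563.483154296875, -161.9852294921875), (53.890037536621094, 75.2332992553711), 80.16394805908203) [0.04699504 0.04828838 0.04954046]
red [173.74336283 196.16106195] [ 0.39053596 -0.2415032   0.01704854]
red [395.05132743 215.72389381] [0.75248234 0.168218   0.06775042]
red [175.40443213 273.26731302] [ 0.60403441 -0.32594965  0.01734956]
```

View pics/w1.png

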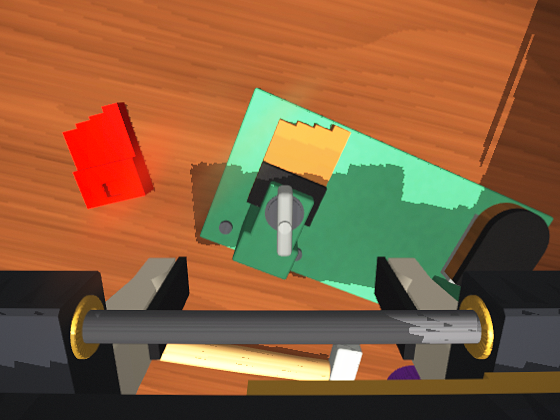

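The wrist view shows the nut at about (285,220), wings upright in the picture, with the brown ragged end at (310,150). The nut is at (0.593, -0.168), z 0.1128 on the wings. Descending and gripping.

>>> apply_moves(
  targets=[
    [1, 0, 0.002, 0.03, 0, 0, 0],
    [1, 0, 0, 0.03, 0, 0, 0],
    [0.5, 0, 0, 0.02, 0, 0, 0],
    [0.5, 0, 0, 0.011, 0, 0, 0],
    [0, 0, 0, 0, 0, 0, 0],
    [0, 0, 0, 0, 0, 0, 0],
    [0, 0, 0, 0, 0, 0, 0],
    [0, 0, 0, 0, 0, 0, 0],
    [0, 0, 0, 0, 0, 0, 0],
    [0, 0, 0, 0, 0, 0, 0],
  ],
  newtons=25,
)

```text
time_s: 2.53
tcp_pos: [0.5925, -0.1681, 0.1104]
eef_rot: [-180.0, 0.1, -167.5]
contact_force: [0.1, -0.1, 0.3]
gripper_width: 0.0403
gripper_force: 0.0
```

```bash
python3 -c "
from h import *
s=get_state();print(s)"
```

```text
{'time_s': 2.5333, 'joints': array([ 2.30795954e+00,  2.16241871e+01, -1.68482642e+01,  3.67048072e-03,
       -5.14316720e+01, -7.98166016e+01]), 'qd': array([-0.08572034,  0.26257006, -0.31059442, -0.02400603,  0.01924376,
       -0.07312106]), 'joint_torque': array([ 6.86567975e-03, -5.46558666e+01,  2.44039893e+01,  5.81598222e+00,
       -7.02446233e-02,  6.39406106e-03]), 'tcp_pos': array([ 0.59251435, -0.16809344,  0.11040581]), 'eef_rot': array([-1.79980221e+02,  9.38581179e-02, -1.67506340e+02]), 'contact_force': array([ 0.06600573, -0.12166461,  0.27934343]), 'moment': array([-0.03261066, -0.07743625,  0.03852812]), 'gripper_force': 0.0, 'gripper_width': 0.04025697037140902}
```

Fingers still closing.

>>> apply_moves(
  targets=[
    [0, 0, 0, 0.001, 0, 0, 0],
    [0, 0, 0, 0, 0, 0, 0],
    [0, 0, 0, 0, 0, 0, 0],
    [0, 0, 0, 0, 0, 0, 0],
    [0, 0, 0, 0, 0, 0, 0],
    [0, 0, 0, 0, 0, 0, 0],
    [0, 0, 0, 0, 0, 0, 0],
    [0, 0, 0, 0, 0, 0, 0],
  ],
)

```text
time_s: 3.2
tcp_pos: [0.5921, -0.1681, 0.1084]
eef_rot: [-180.0, -0.0, -167.5]
contact_force: [0.6, -1.2, -0.4]
gripper_width: 0.0096
gripper_force: 25.0
```

```bash
python3 -c "
from h import *
s=get_state();print(s['moment'],s['contact_force'],s['gripper_width'],s['gripper_force'],s['eef_rot'])"
```

```text
[-0.35083419 -0.12697457 -0.11883118] [ 0.55312977 -1.15149634 -0.44360164] 0.009621559510014734 24.981800434179604 [-1.79995870e+02 -1.77685506e-03 -1.67521171e+02]
```

Gripped (9.6 mm). I feel with a small twist counter-clockwise seen from above (tool -z).

>>> apply_moves(
  targets=[
    [0, 0, 0, 0, 0, 0, -0.03],
    [0, 0, 0, 0, 0, 0, -0.03],
    [0, 0, 0, 0, 0, 0, 0],
    [0, 0, 0, 0, 0, 0, 0],
  ],
)

```text
time_s: 3.53
tcp_pos: [0.5921, -0.1682, 0.1083]
eef_rot: [-180.0, -0.0, -162.2]
contact_force: [1.1, -2.3, -0.2]
gripper_width: 0.0098
gripper_force: 25.0
```

```bash
python3 -c "
from h import *
s=get_state();print(s['moment'],s['contact_force'],s['gripper_width'],s['gripper_force'],s['eef_rot'])"
```

```text
[-0.62258814 -0.15337256  0.10602706] [ 1.11035207 -2.30153366 -0.21967332] 0.009817275220226428 25.010317778214812 [-1.79988014e+02 -7.40472980e-03 -1.62183224e+02]
```

>>> apply_moves(
  targets=[
    [0, 0, 0, 0, 0, 0, -0.04],
    [0, 0, 0, 0, 0, 0, -0.04],
    [0, 0, 0, 0, 0, 0, 0],
    [0, 0, 0, 0, 0, 0, 0],
  ],
)

```text
time_s: 3.87
tcp_pos: [0.5921, -0.1683, 0.1083]
eef_rot: [-180.0, -0.0, -155.1]
contact_force: [0.8, -3.7, -0.3]
gripper_width: 0.01
gripper_force: 25.0
```

```bash
python3 -c "
from h import *
s=get_state();print(s['moment'],s['contact_force'],s['gripper_width'],s['gripper_force'],s['eef_rot'],s['joint_torque'])"
```

```text
[-1.14970309 -0.34522617  0.14245814] [ 0.81961743 -3.67219028 -0.30461795] 0.009967103630707354 25.010196429211646 [-1.79982926e+02 -6.10179256e-03 -1.55068273e+02] [  1.54651891 -55.24068832  24.21681404   4.89673153  -0.25187667
   0.2120112 ]
```

The tool turned 12° with the fingers still flush (width 10.0 mm) at about 0.12-0.14 N m, so the nut follows and this is the loosening direction. Continuing.

>>> apply_moves(
  targets=[
    [0, 0, 0, 0, 0, 0, -0.07],
    [0, 0, 0, 0, 0, 0, -0.07],
    [0, 0, 0, 0, 0, 0, -0.07],
    [0, 0, 0, 0, 0, 0, -0.07],
    [0, 0, 0, 0, 0, 0, -0.07],
    [0, 0, 0, 0, 0, 0, 0],
  ],
)

```text
time_s: 4.37
tcp_pos: [0.5924, -0.1686, 0.1084]
eef_rot: [-179.9, -0.0, -123.2]
contact_force: [1.3, -5.0, -2.7]
gripper_width: 0.0099
gripper_force: 25.0
```

```bash
python3 -c "
from h import *
s=get_state();print(s['moment'],s['contact_force'],s['gripper_width'],s['gripper_force'],s['eef_rot'],s['joint_torque'],s['joints'])
d=grab('scene','s2');im=d['frame'][170:280,195:355]
d=grab('wrist','w2');
cv2.imwrite('pics/c2.png',np.hstack([cv2.resize(im,(380,400),interpolation=2),cv2.resize(d['frame'][100:310],(410,400))])[:,:,::-1])"
```

```text
[-1.88221088 -0.82351016  0.09851661] [ 1.27680456 -4.96235343 -2.70903822] 0.009897205794747455 25.00912756891921 [-1.79947034e+02 -1.36581334e-02 -1.23190641e+02] [  2.58523487 -56.02764845  24.02070343   4.3831256   -0.62417094
   1.80599838] [  2.27976874  21.77753016 -16.9391469    0.05367409 -51.24812466
 -35.50398743]
```

View pics/c2.png

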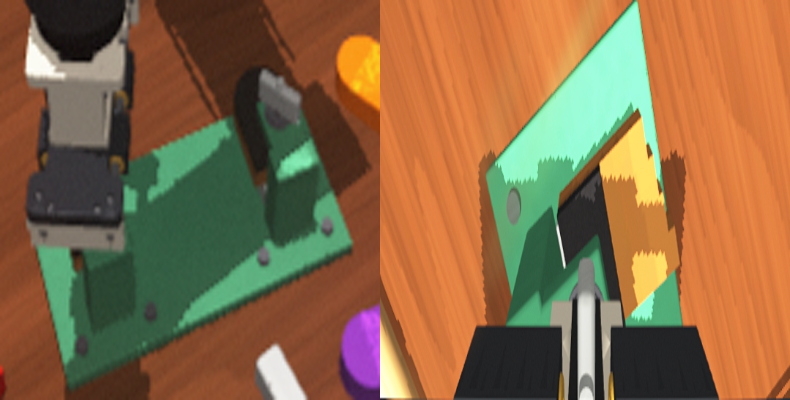

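The wrist crop (585,300) shows the wing held flush and turned with the fingers. Continuing about 90° more.

>>> apply_moves(
  targets=[
    [0, 0, 0, 0, 0, 0, -0.077],
    [0, 0, 0, 0, 0, 0, -0.077],
    [0, 0, 0, 0, 0, 0, -0.077],
    [0, 0, 0, 0, 0, 0, -0.077],
    [0, 0, 0, 0, 0, 0, -0.077],
    [0, 0, 0, 0, 0, 0, -0.077],
    [0, 0, 0, 0, 0, 0, -0.077],
    [0, 0, 0, 0, 0, 0, -0.077],
    [0, 0, 0, 0, 0, 0, -0.077],
    [0, 0, 0, 0, 0, 0, -0.077],
    [0, 0, 0, 0, 0, 0, -0.077],
    [0, 0, 0, 0, 0, 0, -0.077],
    [0, 0, 0, 0, 0, 0, -0.077],
    [0, 0, 0, 0, 0, 0, 0],
    [0, 0, 0, 0, 0, 0, 0],
  ],
)

```text
time_s: 5.72
tcp_pos: [0.5936, -0.1684, 0.1084]
eef_rot: [-179.9, -0.1, -33.4]
contact_force: [5.8, -4.0, -6.1]
gripper_width: 0.0097
gripper_force: 25.0
```

Turned 134° in all (about 7.4 mm). Release and rise, then look.

>>> apply_moves(
  targets=[
    [0.6, 0, 0, 0, 0, 0, 0],
    [0.6, 0, 0, 0, 0, 0, 0],
    [0.6, 0, 0, 0, 0, 0, 0],
    [0.6, 0, 0, 0, 0, 0, 0],
    [0.6, 0, 0, -0.03, 0, 0, 0],
    [1, 0, 0, -0.04, 0, 0, 0],
    [1, 0, 0, -0.04, 0, 0, 0],
    [1, 0, 0, 0, 0, 0, 0],
    [1, 0, 0, 0, 0, 0, 0],
  ],
)

```text
time_s: 6.47
tcp_pos: [0.5934, -0.168, 0.2217]
eef_rot: [-179.8, -0.3, -33.3]
contact_force: [-1.2, 0.5, -0.8]
gripper_width: 0.0645
gripper_force: 0.0
```

```bash
python3 - <<'E'
from h import *
s=get_state();print(s['tcp_pos'],s['eef_rot'],s['joints'])
d=grab('wrist','w3');d2=grab('side','s3');d1=grab('scene','sc3')
for x in(d,d2,d1):
    P=cloud(x);z=P[...,2];n=(z>.1)&(z<.135)&(np.linalg.norm(P[...,:2]-[.5925,-.169],axis=-1)<.035)
    if n.sum()>20:
        q=P[n];print('nut',n.sum(),cv2.minAreaRect(q[:,:2].astype(np.float32)*1000),q[:,2].max(),np.percentile(q[:,2],[50,95,99]))
to([.551,-.1615,.2],[180,0,-90])
R=Ro.from_euler('z',-10,degrees=True);
for t in(30,35):
  # tool: y along +-press y, z tilted: forward(+x press) & down
  zt=R.apply([np.sin(np.radians(t)),0,-np.cos(np.radians(t))])
  for sg in(1,-1):
    y=R.apply([0,sg,0]);x=np.cross(y,zt);D=Ro.from_matrix(np.stack([x,y,zt],1)).as_euler('xyz',degrees=True)
    print(t,sg,D,x);to([.551,-.1615,.2],D)
cv2.imwrite('pics/c3.png',np.hstack([cv2.resize(d['frame'],(480,360)),cv2.resize(d2['frame'][180:280,235:345],(320,360),interpolation=2)])[:,:,::-1])
E
```

```text
[ 0.59339652 -0.16798088  0.2217109 ] [-179.81138981   -0.28202977  -33.34695384] [ 2.32059546e+00  1.58338569e+01 -9.26704980e+00  1.24197033e-02
 -6.45599942e+01  5.43276130e+01]
nut 855 ((593.4720458984375, -167.84799194335938), (9.32274341583252, 43.01314926147461), 56.92924499511719) 0.12554336551848208 [0.11295025 0.12397235 0.12458679]
nut 140 ((592.3342895507812, -169.221435546875), (13.091715812683105, 43.38071060180664), 55.08591079711914) 0.12327651984494609 [0.10974265 0.12071328 0.12272152]
nut 91 ((593.7210693359375, -168.87171936035156), (10.038116455078125, 43.79924392700195), 57.991024017333984) 0.12817445937987348 [0.1115154  0.12378019 0.12618935]
shift mm [-37.1  16.8  17.5] turn deg [ 0.1  0.1 56.6]
30 1 [180.  30. 170.] [-0.85286853  0.15038373 -0.5       ]
shift mm [-37.1  16.8  17.5] turn deg [ 40.8  -8.4 151.8]
30 -1 [180. -30. -10.] [ 0.85286853 -0.15038373  0.5       ]
shift mm [-37.1  16.8  17.5] turn deg [  6.1  29.7 -22.8]
35 1 [180.  35. 170.] [-0.80670728  0.14224426 -0.57357644]
shift mm [-37.1  16.8  17.5] turn deg [ 47.5  -9.8 150.1]
35 -1 [180. -35. -10.] [ 0.80670728 -0.14224426  0.57357644]
shift mm [-37.1  16.8  17.5] turn deg [  7.1  34.6 -22.6]
```

View pics/c3.png

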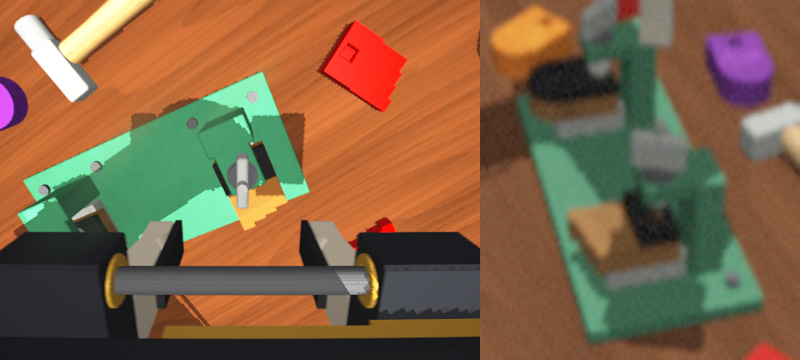

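The screw end now stands at about 0.124 (was 0.116), so the foot is about 8 mm up, and the heel is still in place (wrist 262,205). Turn to press yaw with the gripper tilted back 35°.

>>> apply_moves(
  targets=[
    [1, 0, 0, 0, 0.0131, 0.0641, -0.0419],
    [1, 0, 0, 0, 0.0131, 0.0641, -0.0419],
    [1, 0, 0, 0, 0.0131, 0.0641, -0.0419],
    [1, 0, 0, 0, 0.0131, 0.0641, -0.0419],
    [1, 0, 0, 0, 0.0131, 0.0641, -0.0419],
    [1, 0, 0, 0, 0.0131, 0.0641, -0.0419],
    [1, 0, 0, 0, 0, 0, 0],
    [1, 0, 0, 0, 0, 0, 0],
  ],
)

```text
time_s: 7.28
tcp_pos: [0.5989, -0.1908, 0.2296]
eef_rot: [179.3, -31.6, -14.1]
contact_force: [-0.5, -0.6, 0.4]
gripper_width: 0.0877
gripper_force: 0.0
```

```bash
python3 - <<'E'
from h import *
s=get_state();print(s['joints'])
to([.5507,-.1607,.1],[180,-35,-10]);to([.5507,-.1607,.041],[180,-35,-10])
d=grab('side','s4')
E
```

```text
[  1.63117367   1.43475194 -46.28596175  37.34562865 -14.6988822
  40.04670163]
shift mm [-114.   -18.4   81.8] turn deg [ 3.   3.4 -3.4]
shift mm [-144.9  -19.   132. ] turn deg [ 3.   3.4 -3.4]
```

The tilted pose runs near the wrist singularity. I fit the arm geometry from the logged states to choose a feasible tilt.

```bash
cat > kin.py <<'E'
import numpy as np
from scipy.optimize import least_squares
from scipy.spatial.transform import Rotation as Ro
J=[[16.507,20.546,.682,0,-70.136,-16.507],[16.50655,20.58287,.646275,-.01277,-70.13473,-16.50756],[2.116428,16.91561,-10.70879,-.0035,-62.39849,-79.41336],[2.30796,21.62419,-16.84826,.00367,-51.43167,-79.8166],[2.279769,21.77753,-16.93915,.05367,-51.24812,-35.504],[2.3206,15.83386,-9.26705,.01242,-64.56,54.32761],[1.63117,1.43475,-46.28596,37.34563,-14.69888,40.0467]]
P=[[.675,0,.245],[.67467,-.00004,.244637],[.59233,-.17002,.20016],[.592514,-.168093,.110406],[.5924,-.1686,.1084],[.593397,-.167981,.221711],[.5989,-.1908,.2296]]
E_=[[180,0,-90],[179.928,-.0088,-90.005],[179.9928,-.0219,-167.2985],[-179.98,.0939,-167.506],[-179.947,-.0137,-123.19],[-179.811,-.282,-33.347],[179.3,-31.6,-14.1]]
def fk(q,p):
    a,h,L1,L2,b,d,l=p;q1,q2,q3,q4,q5,q6=np.radians(q)
    R1=Ro.from_euler('z',q1);Rf=R1*Ro.from_euler('y',q2-q3)   # x axis = forearm
    pos=R1.apply([a+L1*np.sin(q2),-l,h+L1*np.cos(q2)])+Rf.apply([L2,0,b])
    Rw=Rf*Ro.from_euler('x',S[0]*q4)*Ro.from_euler('y',-q5)*Ro.from_euler('x',S[1]*q6)
    t=Rw.apply([1,0,0]); Rt=Rw*Ro.from_matrix(C)
    return pos+d*t,Rt
S=[1,1];C=np.eye(3)
def setS(s4):
    global S,C
    S=[s4,1];C=np.eye(3)
    best=None
    for s6 in(1,-1):
        S[1]=s6;C=np.eye(3)
        Rs=[fk(q,[0]*7)[1].inv()*Ro.from_euler('xyz',e,degrees=True) for q,e in zip(J[:6],E_[:6])]
        m=Ro.concatenate(Rs).mean();err=max((m.inv()*r).magnitude() for r in Rs)
        if best is None or err<best[0]: best=(err,s6,m.as_matrix())
    S[1]=best[1];C=best[2];return best[0]
def fit():
    out=[]
    for s4 in(1,-1):
        e=setS(s4);rot=(fk(J[6],[0]*7)[1].inv()*Ro.from_euler('xyz',E_[6],degrees=True)).magnitude()
        out.append((rot,s4,e))
    rot,s4,e=min(out);setS(s4)
    x0=[0,.4,.4,.4,0,.2,.19]
    f=lambda p:np.concatenate([1e3*(np.concatenate([fk(q,p)[0]-x for q,x in zip(J,P)])),.3*(np.array(p)-x0)])
    r=least_squares(f,x0);print('rot err',np.degrees(rot),np.degrees(e),'pos res mm',np.abs(r.fun[:-7]).max(),np.round(r.x,3));return r.x
LO=[-176,-82,-58.2,-173.8,-174.7,-.2];
def ik(p,pos,D,q0):
    lo=np.array([-176,-82,-58.2,-173.8,-174.7,-173]);hi=np.array([176,121,71.7,95.4,-.2,173])
    def f(q):
        x,R=fk(q,p);return np.concatenate([(x-pos)*1e3,np.degrees((R.inv()*D).as_rotvec())])
    return least_squares(f,np.clip(q0,lo+.1,hi-.1),bounds=(lo,hi))
if __name__=='__main__':
    p=fit()
    ax=np.array([.593,-.1682,0]);R=Ro.from_euler('z',-10,degrees=True)
    for t in(15,20,25,28,32,35):
      for s,y in((180,-10),(180,170)):
        D=Ro.from_euler('xyz',[180,-t if y==-10 else t,y],degrees=True)
        for z in(.041,.12):
          for q4 in(0,60,-60):
            r=ik(p,ax+R.apply([-.045,0,0])+[0,0,z],D,[3,5,-40,q4,-20,78 if y==-10 else -100])
            if r.cost<1: print(t,y,z,np.round(r.x,1),round(r.cost,3));break
          else: print(t,y,z,'none',round(r.cost,1),np.round(r.x,1))
E
python3 kin.py
```

```text
rot err 0.03477314874650922 0.00043563157617358114 pos res mm 49.743246573297235 [ 0.1    0.342  0.57   0.38  -0.032  0.48   0.184]
15 -10 0.041 [  6.1  21.6 -48.4  36.8  -6.9  37.8] 0.0
15 -10 0.12 [  6.1  10.3 -41.9  10.3 -23.7  65. ] 0.0
15 170 0.041 [   6.1   21.6  -48.4   36.8   -6.9 -142.2] 0.0
15 170 0.12 [   6.1   10.3  -41.9   10.3  -23.7 -115. ] 0.0
20 -10 0.041 none 2.9 [  7.4  21.7 -52.1  95.4  -5.6 -22.1]
20 -10 0.12 [  7.8   8.5 -48.3  23.4 -15.3  50.5] 0.0
20 170 0.041 none 5.8 [   6.    21.6  -50.6   67.8   -4.4 -173. ]
20 170 0.12 [   7.8    8.5  -48.3   23.4  -15.3 -129.5] 0.0
25 -10 0.041 none 26.7 [  8.5  21.6 -52.4  95.4  -6.8 -23.2]
25 -10 0.12 [  9.9   7.8 -55.   66.8  -9.    5.3] 0.0
25 170 0.041 none 34.6 [   5.2   21.6  -50.6   68.7   -3.4 -173. ]
25 170 0.12 [   9.9    7.8  -54.8   65.1   -9.  -173. ] 0.006
28 -10 0.041 none 52.5 [  9.2  21.6 -52.7  95.4  -7.5 -24. ]
28 -10 0.12 [ 11.3   7.8 -57.8  95.4  -9.8 -24.6] 0.589
28 170 0.041 none 63.4 [   4.8   21.6  -50.6   69.3   -2.8 -173. ]
28 170 0.12 none 4.6 [   9.2    7.8  -54.9   65.9   -8.2 -173. ]
32 -10 0.041 none 117.4 [  2.2  21.9 -50.4 -94.2  -0.2 173. ]
32 -10 0.12 none 12.2 [ 12.3   7.7 -58.2  95.4 -10.9 -25.7]
32 170 0.041 none 57.6 [   0.8   24.6  -58.2 -173.8  -16.8   74.6]
32 170 0.12 none 24.1 [   8.3    7.8  -54.9   66.9   -7.2 -173. ]
35 -10 0.041 none 166.0 [  2.2  21.9 -50.4 -94.1  -0.2 173. ]
35 -10 0.12 none 31.0 [ 12.3   7.7 -58.2  95.4 -10.9 -25.7]
35 170 0.041 none 88.3 [   0.8   24.6  -58.2 -173.8  -16.8   74.8]
35 170 0.12 none 48.7 [   7.8    7.8  -55.    67.6   -6.5 -173. ]
```

```bash
python3 - <<'E'
import re
s=open('kin.py').read()
s=s.replace("a,h,L1,L2,b,d,l=p;","a,h,L1,L2,b,d,l,l2,m=p;")
s=s.replace("    t=Rw.apply([1,0,0]);","    pos=pos+(Rf*Ro.from_euler('x',S[0]*q4)).apply([0,-l2,0])+(Rf*Ro.from_euler('x',S[0]*q4)*Ro.from_euler('y',-q5)).apply([0,0,m])\n    t=Rw.apply([1,0,0]);")
s=s.replace("[0]*7","[0]*9").replace("x0=[0,.4,.4,.4,0,.2,.19]","x0=[0,.4,.5,.4,0,.2,0.1,0.1,0]").replace("fun[:-7]","fun[:-9]")
open('kin.py','w').write(s)
E
python3 kin.py
```

```text
rot err 0.03477314874650922 0.00043563157617358114 pos res mm 0.24015421517031843 [-0.001  0.202  0.601  0.463 -0.     0.362  0.003  0.189  0.002]
15 -10 0.041 [  5.   17.3 -45.   16.5 -13.7  59.4] 0.0
15 -10 0.12 [  5.8  10.2 -37.6   8.6 -28.   67.1] 0.0
15 170 0.041 [   5.    17.3  -45.    16.5  -13.7 -120.6] 0.0
15 170 0.12 [   5.8   10.2  -37.6    8.6  -28.  -112.9] 0.0
20 -10 0.041 none 2.8 [  1.7  16.3 -52.1  31.3  -3.9  47.7]
20 -10 0.12 [  6.    8.3 -44.9  17.5 -18.3  58.3] 0.0
20 170 0.041 none 2.8 [   1.7   16.3  -52.1   31.3   -3.9 -132.3]
20 170 0.12 [   6.     8.3  -44.9   17.5  -18.3 -121.7] 0.0
25 -10 0.041 none 14.2 [  3.1  16.4 -48.7  10.6  -1.7  67.4]
25 -10 0.12 [ -5.3   6.5 -58.2  59.   -1.9  26.8] 0.258
25 170 0.041 none 14.2 [   3.1   16.4  -48.7   10.6   -1.7 -112.6]
25 170 0.12 [  -5.3    6.5  -58.2   59.    -1.9 -153.2] 0.258
28 -10 0.041 none 19.1 [  3.2  16.4 -45.7  -5.4  -0.2  83.7]
28 -10 0.12 none 5.6 [ -2.6   6.5 -57.   48.3  -1.8  35.1]
28 170 0.041 none 19.1 [  3.2  16.4 -45.7  -5.4  -0.2 -96.3]
28 170 0.12 none 5.6 [  -2.6    6.5  -57.    48.3   -1.8 -144.9]
32 -10 0.041 none 18.4 [  0.4  16.2 -39.8 -31.3  -0.2 112.5]
32 -10 0.12 none 19.7 [  1.8   6.7 -53.3  24.5  -1.5  55.3]
32 170 0.041 none 18.4 [  0.4  16.2 -39.8 -31.3  -0.2 -67.5]
32 170 0.12 none 19.7 [   1.8    6.7  -53.3   24.5   -1.5 -124.7]
35 -10 0.041 none 11.7 [ -3.9  15.9 -36.  -50.5  -0.2 135.5]
35 -10 0.12 none 28.6 [  3.2   6.7 -49.2   2.5  -0.2  76.6]
35 170 0.041 none 11.7 [ -3.9  15.9 -36.  -50.5  -0.2 -44.5]
35 170 0.12 none 28.6 [   3.2    6.7  -49.2    2.5   -0.2 -103.4]
```

The fit is good to 0.24 mm. A tilt around 20° with a grip at x' -48 and TCP about 55 mm high would put the body's corner just outside the wings. I check that along the whole path.

```bash
cat > k2.py <<'E'
from kin import *
p=fit();ax=np.array([.593,-.1682,0]);R=Ro.from_euler('z',-10,degrees=True)
for t in(16,18,20,22):
  D=Ro.from_euler('xyz',[180,-t,-10],degrees=True)
  for x,z in((-.048,.055),(-.07,.055),(-.09,.055),(-.095,.1),(-.095,.15)):
    for q in([4,15,-45,15,-15,60],[4,15,-45,50,-10,30]):
        r=ik(p,ax+R.apply([x,0,z]),D,q)
        if r.cost<.1:break
    print(t,x,z,np.round(r.x,1),round(r.cost,2))
E
python3 k2.py
```

```text
rot err 0.03477314874650922 0.00043563157617358114 pos res mm 0.24015421517031843 [-0.001  0.202  0.601  0.463 -0.     0.362  0.003  0.189  0.002]
16 -0.048 0.055 [  5.2  15.4 -45.9  17.5 -13.9  58.3] 0.0
16 -0.07 0.055 [  5.5  13.6 -49.5  20.6 -12.1  54.9] 0.0
16 -0.09 0.055 [  5.6  12.  -53.1  24.3 -10.4  51. ] 0.0
16 -0.095 0.1 [  7.6   7.1 -47.3  13.5 -20.9  60.4] 0.0
16 -0.095 0.15 [  8.    2.7 -42.3   9.8 -30.1  64.2] 0.0
18 -0.048 0.055 [  1.4  14.4 -53.4  38.   -5.7  41.3] 0.0
18 -0.07 0.055 [ -1.   12.6 -57.5  46.8  -3.5  34.7] 0.08
18 -0.09 0.055 [  1.3  11.3 -58.2  40.2  -4.5  39. ] 0.35
18 -0.095 0.1 [  7.4   6.3 -50.8  18.9 -16.5  55.3] 0.0
18 -0.095 0.15 [  8.3   1.7 -44.9  12.4 -26.8  61.4] 0.0
20 -0.048 0.055 [  0.4  14.3 -54.2  39.1  -3.8  41.2] 1.25
20 -0.07 0.055 [  0.8  12.7 -56.2  38.4  -3.5  41.4] 2.08
20 -0.09 0.055 [  1.2  11.2 -58.2  38.   -3.2  41.4] 2.97
20 -0.095 0.1 [  5.8   5.5 -55.4  28.8 -11.1  46.8] 0.0
20 -0.095 0.15 [  8.4   0.8 -47.8  16.  -23.1  57.9] 0.0
22 -0.048 0.055 [  1.6  14.3 -52.8  30.9  -3.5  48.3] 4.78
22 -0.07 0.055 [  2.2  12.8 -54.8  29.7  -3.2  48.9] 6.25
22 -0.09 0.055 [  2.7  11.3 -56.7  28.9  -2.9  49.2] 7.69
22 -0.095 0.1 [  3.5   5.1 -58.2  36.1  -7.3  41.5] 0.45
22 -0.095 0.15 [  8.2   0.  -51.   20.9 -19.1  53.3] 0.0
```

```bash
python3 -c "
from h import *
to([.5438,-.1595,.2],[180,-16,-10])"
```

```text
shift mm [-68.5 -16.2  -7.1] turn deg [  2.3 -15.6  -3.9]
```

>>> apply_moves(
  targets=[
    [1, 0, 0, 0, 0.0085, -0.0578, -0.0144],
    [1, 0, 0, 0, 0.0085, -0.0578, -0.0144],
    [1, 0, 0, 0, 0.0085, -0.0578, -0.0144],
    [1, 0, 0, 0, 0, 0, 0],
    [1, 0, 0, 0, 0, 0, 0],
  ],
)

```text
time_s: 7.75
tcp_pos: [0.605, -0.1998, 0.2344]
eef_rot: [178.9, -20.2, -11.4]
contact_force: [0.1, -0.4, -0.7]
gripper_width: 0.088
gripper_force: 0.0
```

```bash
python3 -c "
from h import *
print(get_state()['joints'])
to([.5438,-.1595,.14],[180,-16,-10])"
```

```text
[  2.47762336   6.72558577 -26.10182046   9.49257695 -38.16119068
  69.42628058]
shift mm [-96.4 -28.7  64.6] turn deg [ 1.6 -4.2 -1.4]
```

>>> apply_moves(
  targets=[
    [1, 0, 0, 0, 0.018, -0.047, -0.016],
    [1, -0.024, -0.0072, 0.016, 0, 0, 0],
    [1, -0.024, -0.0072, 0.016, 0, 0, 0],
    [1, -0.024, -0.0072, 0.016, 0, 0, 0],
    [1, -0.024, -0.0072, 0.016, 0, 0, 0],
    [1, 0, 0, 0, 0, 0, 0],
    [1, 0, 0, 0, 0, 0, 0],
  ],
)

```text
time_s: 8.33
tcp_pos: [0.5309, -0.1597, 0.1444]
eef_rot: [179.8, -15.7, -9.8]
contact_force: [1.2, 0.2, 1.5]
gripper_width: 0.0878
gripper_force: 0.0
```

```bash
python3 -c "
from h import *
print(get_state()['joints'])
to([.5438,-.1595,.09],[180,-16,-10]);to([.5438,-.1595,.057],[180,-16,-10])"
```

```text
[  6.37294811   6.44620624 -38.48051969   8.92212098 -30.31373212
  66.66532934]
shift mm [-2.5 -2.5 55.8] turn deg [0.1 0.3 0.2]
shift mm [-11.4  -2.6  87.6] turn deg [0.1 0.3 0.2]
```

>>> apply_moves(
  targets=[
    [1, -0.0008, -0.0008, 0.0186, 0, 0.003, 0.002],
    [1, -0.0008, -0.0008, 0.0186, 0, 0, 0],
    [1, -0.0009, -0.0009, 0.0186, 0, 0, 0],
    [1, -0.003, 0, 0.0106, 0, 0, 0],
    [1, 0, 0, 0, 0, 0, 0],
    [1, 0, 0, 0, 0, 0, 0],
  ],
)

```text
time_s: 8.83
tcp_pos: [0.547, -0.1603, 0.0811]
eef_rot: [179.9, -16.1, -10.0]
contact_force: [-0.3, -0.5, 1.1]
gripper_width: 0.0876
gripper_force: 0.0
```

```bash
python3 - <<'E'
from h import *
print(get_state()['joints'])
to([.5438,-.1595,.057],[180,-16,-10])
d=grab('side','s5');d1=grab('scene','sc5')
P=cloud(d)
cv2.imwrite('pics/c5.png',np.hstack([cv2.resize(d1['frame'][150:280,195:355],(420,400),interpolation=2),cv2.resize(d['frame'][160:280,225:345],(380,400),interpolation=2)])[:,:,::-1])
E
```

```text
[  5.72461365  12.99898675 -42.99900191  13.75177346 -18.9833519
  61.80477194]
shift mm [-9.8 -0.3 22.2] turn deg [ 0.1 -0.1 -0. ]
```

View pics/c5.png

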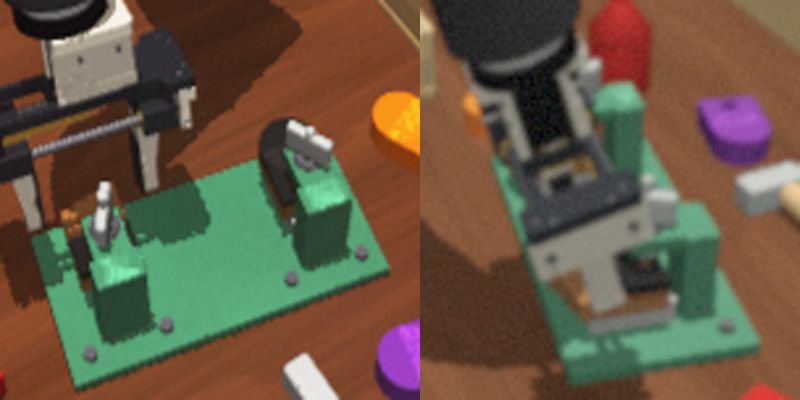

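The fingers straddle the brown end (scene crop 90,210) and the body stands clear of the wings (side crop 655,200). Final descent and grip.

>>> apply_moves(
  targets=[
    [1, -0.0035, 0, 0.0075, 0, 0, 0],
    [1, -0.0035, 0, 0.0075, 0, 0, 0],
    [1, -0.003, 0, 0.0072, 0, 0, 0],
    [1, 0, 0, 0, 0, 0, 0],
    [0.3, 0, 0, 0, 0, 0, 0],
    [0.3, 0, 0, 0, 0, 0, 0],
    [0.3, 0, 0, 0, 0, 0, 0],
    [0.3, 0, 0, 0, 0, 0, 0],
    [0.3, 0, 0, 0, 0, 0, 0],
    [0.3, 0, 0, 0, 0, 0, 0],
    [0.3, 0, 0, 0, 0, 0, 0],
    [0.3, 0, 0, 0, 0, 0, 0],
  ],
  newtons=30,
)

```text
time_s: 9.93
tcp_pos: [0.5435, -0.1597, 0.0574]
eef_rot: [179.9, -16.2, -10.0]
contact_force: [-0.9, 1.0, 4.7]
gripper_width: 0.0537
gripper_force: 30.0
```

Gripped at 53.7 mm. Draw out along -x'.

>>> apply_moves(
  targets=[
    [0.3, -0.0067, 0, -0.0019, 0, 0, 0],
    [0.3, -0.0067, 0, -0.0019, 0, 0, 0],
    [0.3, -0.0067, 0, -0.0019, 0, 0, 0],
    [0.3, -0.0067, 0, -0.0019, 0, 0, 0],
    [0.3, -0.0067, 0, -0.0019, 0, 0, 0],
    [0.3, -0.0067, 0, -0.0019, 0, 0, 0],
    [0.3, -0.0067, 0, -0.0019, 0, 0, 0],
    [0.3, 0, 0, 0, 0, 0, 0],
    [0.3, 0, 0, 0, 0, 0, 0],
  ],
)

```text
time_s: 10.68
tcp_pos: [0.4936, -0.1515, 0.0565]
eef_rot: [179.9, -16.1, -10.0]
contact_force: [-2.9, 0.9, 3.1]
gripper_width: 0.0539
gripper_force: 30.0
```

```bash
python3 - <<'E'
from h import *
s=get_state();print(s['joints'],s['contact_force'],s['gripper_width'])
d=grab('wrist','w6');d1=grab('scene','sc6')
cv2.imwrite('pics/c6.png',np.hstack([cv2.resize(d1['frame'][150:280,180:340],(400,400),interpolation=2),cv2.resize(d['frame'],(400,400))])[:,:,::-1])
E
```

```text
[  5.38878045  10.80334425 -55.35607226  27.67513635  -9.4220415
  47.81221614] [-2.87178514  0.86496569  3.08417987] 0.05387013920827327
```

View pics/c6.png

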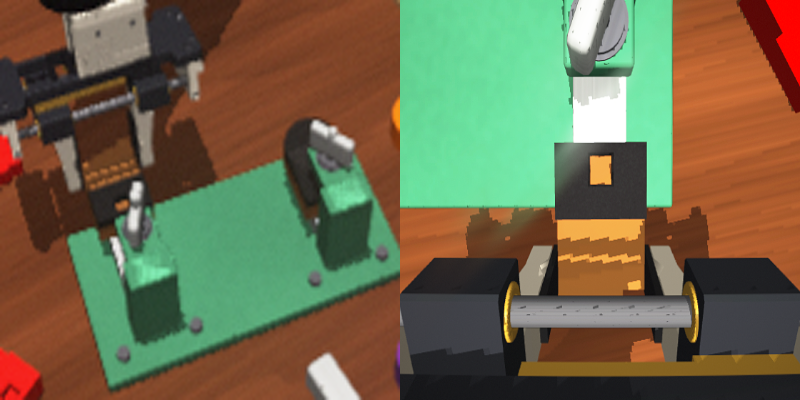

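The heel is out about 51 mm and held (wrist 600,180 shows the recess free). Check the path to the box.

```bash
cat > k3.py <<'E'
from kin import *
p=fit();D=Ro.from_euler('xyz',[180,-16,-10],degrees=True);q=[5,11,-50,20,-15,50]
W=[(.4936,-.1515,.0565),(.4936,-.1515,.18),(.48,-.05,.18),(.465,.1,.18),(.455,.22,.18),(.452,.338,.18),(.452,.338,.085)]
for w in W:
    r=ik(p,np.array(w),D,q);q=r.x;print(w,np.round(q,1),round(r.cost,3))
E=np.diff(np.array(W),axis=0)
for e in E: print(np.round(D.inv().apply(e)*1000,1))
E
python3 k3.py
```

```text
rot err 0.03477314874650922 0.00043563157617358114 pos res mm 0.24015421517031843 [-0.001  0.202  0.601  0.463 -0.     0.362  0.003  0.189  0.002]
(0.4936, -0.1515, 0.0565) [  5.7  10.9 -54.6  25.5 -10.   49.7] 0.0
(0.4936, -0.1515, 0.18) [  8.2  -0.2 -40.1   8.6 -35.2  65.4] 0.0
(0.48, -0.05, 0.18) [ 23.9  -4.  -46.2  15.4 -35.4  44.5] 0.0
(0.465, 0.1, 0.18) [ 45.3  -3.7 -48.   21.4 -38.5  18.7] 0.0
(0.455, 0.22, 0.18) [ 58.    1.  -43.9  22.8 -41.3   5.3] 0.0
(0.452, 0.338, 0.18) [ 65.8   8.1 -35.8  22.5 -44.4  -1.7] 0.0
(0.452, 0.338, 0.085) [ 63.9  14.9 -45.   32.5 -29.6 -12.3] 0.0
[  34.     0.  -118.7]
[-29.8 -97.6  -8.5]
[ -39.2 -145.1  -11.3]
[ -29.5 -116.4   -8.5]
[ -22.5 -115.7   -6.5]
[-26.2  -0.   91.3]
```

>>> apply_moves(
  targets=[
    [0.3, 0.0085, 0, -0.0297, 0, 0, 0],
    [0.3, 0.0085, 0, -0.0297, 0, 0, 0],
    [0.3, 0.0085, 0, -0.0297, 0, 0, 0],
    [0.3, 0.0085, 0, -0.0297, 0, 0, 0],
    [0.3, -0.0076, -0.0297, -0.0022, 0, 0, 0],
    [0.3, -0.0076, -0.0297, -0.0022, 0, 0, 0],
    [0.3, -0.0076, -0.0297, -0.0022, 0, 0, 0],
    [0.3, -0.0076, -0.0297, -0.0022, 0, 0, 0],
    [0.3, -0.0076, -0.0297, -0.0022, 0, 0, 0],
    [0.3, -0.0076, -0.0297, -0.0022, 0, 0, 0],
    [0.3, -0.0076, -0.0297, -0.0022, 0, 0, 0],
    [0.3, -0.0076, -0.0297, -0.0022, 0, 0, 0],
    [0.3, -0.0076, -0.0297, -0.0022, 0, 0, 0],
    [0.3, -0.0076, -0.0297, -0.0022, 0, 0, 0],
    [0.3, -0.0076, -0.0297, -0.0022, 0, 0, 0],
    [0.3, -0.0076, -0.0297, -0.0022, 0, 0, 0],
    [0.3, -0.0076, -0.0297, -0.0022, 0, 0, 0],
    [0.3, -0.0076, -0.0297, -0.0022, 0, 0, 0],
    [0.3, -0.0076, -0.0297, -0.0022, 0, 0, 0],
    [0.3, 0, 0, 0, 0, 0, 0],
  ],
)

```text
time_s: 12.45
tcp_pos: [0.4567, 0.3132, 0.1763]
eef_rot: [179.8, -16.2, -9.8]
contact_force: [0.7, 0.0, -0.9]
gripper_width: 0.0537
gripper_force: 30.0
```

```bash
python3 - <<'E'
from h import *
s=get_state();print(s['joints'],s['gripper_width'])
to([.452,.338,.18],[180,-16,-10]);to([.452,.338,.085],[180,-16,-10])
d=grab('side','s7')
for t in('side',):
    P=cloud(d);hsv=cv2.cvtColor(d['frame'],cv2.COLOR_RGB2HSV)
    m=(abs(P[...,2]-.07)<.006)&(hsv[...,0]<35)&(np.linalg.norm(P[...,:2]-[.47,.33],axis=-1)<.2)
    q=P[m];print(m.sum(),np.percentile(q,[2,98],axis=0))
E
```

```text
[ 63.96340416   7.03180861 -38.04354085  23.3175131  -42.86431278
  -0.73618107] 0.053691859146156935
shift mm [ -7.5 -23.7  -6.1] turn deg [ 0.1 -0.2  0.2]
shift mm [-34.  -23.9  85.1] turn deg [ 0.1 -0.2  0.2]
391 [[0.38144762 0.22675488 0.06423101]
 [0.55863827 0.4273137  0.07167718]]
```

Box spans x 0.381–0.559 and y 0.227–0.427, as its stated size requires. Lower, release, retreat.

>>> apply_moves(
  targets=[
    [0.3, -0.0075, -0.018, -0.006, 0, 0, 0],
    [0.3, -0.0066, 0, 0.0228, 0, 0, 0],
    [0.3, -0.0066, 0, 0.0228, 0, 0, 0],
    [0.3, -0.0066, 0, 0.0228, 0, 0, 0],
    [0.3, -0.0066, 0, 0.0228, 0, 0, 0],
    [0.3, 0, 0, 0, 0, 0, 0],
    [0.3, 0, 0, 0, 0, 0, 0],
    [1, 0, 0, 0, 0, 0, 0],
    [1, 0, 0, 0, 0, 0, 0],
    [1, 0, 0, 0, 0, 0, 0],
    [1, 0, 0, 0, 0, 0, 0],
    [1, 0, 0, 0, 0, 0, 0],
    [1, 0.0066, 0, -0.0228, 0, 0, 0],
    [1, 0.0066, 0, -0.0228, 0, 0, 0],
    [1, 0.0066, 0, -0.0228, 0, 0, 0],
    [1, 0.0066, 0, -0.0228, 0, 0, 0],
    [1, 0.0066, 0, -0.0228, 0, 0, 0],
    [1, 0, 0, -0.03, 0, 0, 0],
    [1, 0, 0, 0, 0, 0, 0],
    [1, 0, 0, 0, 0, 0, 0],
  ],
)

```text
time_s: 14.17
tcp_pos: [0.4426, 0.3298, 0.235]
eef_rot: [-179.9, -16.3, -10.1]
contact_force: [-0.2, -0.1, -1.4]
gripper_width: 0.0877
gripper_force: 0.0
```

```bash
python3 - <<'E'
from h import *
d=grab('wrist','w8');d1=grab('scene','sc8')
P=cloud(d);h=cv2.cvtColor(d['frame'],cv2.COLOR_RGB2HSV)
m=(P[...,2]<.06)&(P[...,2]>.012)&(abs(P[...,0]-.47)<.08)&(abs(P[...,1]-.327)<.09)
q=P[m];print(m.sum(),q.mean(0),np.percentile(q,[2,98],axis=0))
cv2.imwrite('pics/c8.png',np.hstack([cv2.resize(d1['frame'][60:280,190:450],(400,400),interpolation=2),cv2.resize(d['frame'],(400,400))])[:,:,::-1])
E
```

```text
7869 [0.45753076 0.3043061  0.03188278] [[0.39018813 0.23755324 0.01447981]
 [0.53771719 0.37787088 0.05806563]]
```

View pics/c8.png

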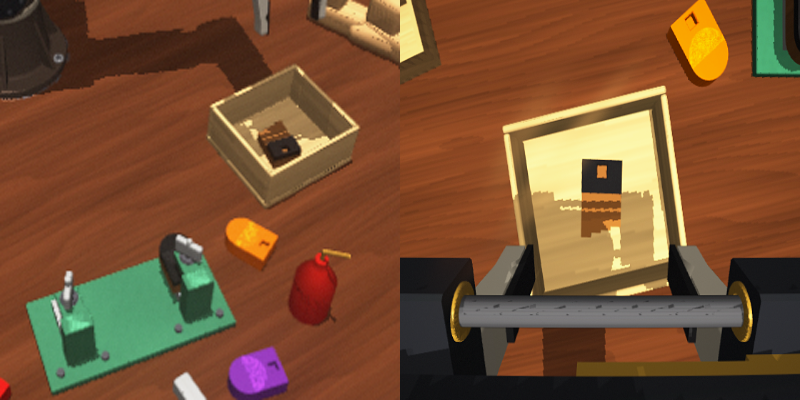

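The broken heel lies flat in the box (scene crop 280,145; wrist 602,190). The sound heel and its nut are unchanged, the bystanders were not touched, and the gripper is clear.

```bash
python3 -c "
from h import *
print(close_job())"
```

```text
the job is handed in; nothing more can be done
None
```

The broken heel lies flat in the plywood scrap box. The sound heel and its wing nut look unchanged, the arm never came near the oil can, hammer or glue jar, and I handed the job in after about 14 s of robot time; no verdict was returned.

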